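Pop open the service hatch of the valve amplifier that has empty sockets

ROBOT

A 6-joint arm with a two-finger parallel gripper is mounted at the origin on the work surface. World frame = base frame: x ahead of the robot, y to its left, z up, the work surface at z = 0. Lengths are in mm, angles in rad, forces in N, time in s.
With the tool pointing down it reaches from about 350 to 875 mm from the base axis. Payload 4.2 kg.
Tool frame: the origin (TCP) lies midway between the tips of the shut fingers; the grasp point (between the pads) lies 19 mm behind it (arm.tcp_to_grasp is the distance from the TCP to the grasp point, in mm); z points along the fingers, y is the line along which they close (so a half turn about z gives the same grasp; the last joint's range is limited). The gripper opens to 85 mm and grips with 20 to 120 N. Pads are 22 mm wide; open, the fingers measure 114 mm over their backs; the gripper's body (76 mm by 85 mm) begins 54 mm behind the grasp point. The pads swing forward as they close: fully open they stand 13 mm farther back than shut.
Start: joints at [1.435, 0.385, 0.008, 0, -1.194, -0.259], TCP at [240.356, 576.912, 231.312] pointing down, gripper open.
Joint ranges: [-3.14, 3.14], [-1.21, 2.06], [-1.07, 1.41], [-3.16, 2.05], [-2.99, -0.16], [-3.1, 3.1]. Speed limits (rad/s): [2.79, 2.79, 3.14, 3.14, 3.14, 3.14].

INTERFACE

Orientations are given as a unit quaternion [x, y, z, w].
In Python, from bench import arm gives the robot as it stands.
- The arm moves only by the tool arm_command, never from a script. Its argument "rows" is a list of rows, each a list of 2 entries, a list of its own where there are three numbers: the shift along the tool's x, y, z as a fraction of full scale, then the turn, a rotation vector about the tool's x, y, z as a fraction of full scale. In form: [[[x, y, z], [wx, wy, wz]], ...]. A call has 1 to 5 rows; each row is the pose to reach, as a shift and turn from the pose commanded when the call began, along the tool's axes at that moment, turning the shorter way round; what a row does not reach only later rows make up. Full scale, the value 1, is 0.25 m for a shift and 180 degrees for a turn. A row lasts 1/10 s, in which the tool goes at most 50 mm and 8.59 degrees, less where a joint would pass 70% of its speed; a pose out of reach is approached as far as the arm can. A call with a number of a shift or a turn outside -1 to 1 is refused whole. A call with a gripper value outside its range is refused whole. "grip" is the opening, from 0 (shut) to 1 (fully open), set as the call begins (left out, the last holds). The fingers move at their own pace and stop on an object; the grip force is fixed at half the most. Time passes only in rows, so rows that repeat a pose let the fingers close. It gives the time, the measured TCP pose, the force, the opening and the grip force at its end, in the units of the state.
- arm.read_state(): the state, without advancing time (a new reading comes with each control period).
- arm.get_image(name): name is "scene" or "top" or "wrist"; returns (picture, depth): 400x640x3 uint8, blue, green, red; 400x640 float32, mm along the optical axis (not along the pixel's ray), 0 where there is no reading.
- arm.camera_info(name): a dict with "fx", "fy", "cx", "cy" (pixels), "extrinsics" (4x4, takes a point from camera to world coordinates). Camera axes: x right, y down, z forward; pixel columns grow to the right and rows downward; lengths in mm; the calibration is good to about 2 mm. A picture is of the moment at which its call begins: read the wrist's pose just before it. camera_info takes no time and is no camera call; for the wrist camera it gives the pose at the moment of the call.
- arm.job_done(): hands the job in; it is judged then, once.
Trained networks look in the newest picture that a camera, given by its name, has taken for a name from the list of things; names that differ only in an ending like _2 or _b are one class to them, and where a whole thing is asked for, a point or a joint stands for the part that bears it (a point fixed in the world has none). Each returns a list of dicts, best first, with "score" (0 to 1); they miss things now and then, are a little off and sometimes report something else, mostly with a low value. They report only what shows in the picture. A call takes as long as a camera call.
- arm.spot_in(camera, query): "position" ([column, row] in pixels, amid what is visible of it).
The state is a dict: "clock": time; "joints": joint angles; "joint_vel": joint speeds; "joint_efforts": joint torques, N m; "position": TCP position; "ee_rot": TCP orientation; "contact_force": force on the tool from outside, world axes, zero at the start; "wrist_torque": the same for the moment, N m; "gripper_width": finger opening in mm; "grasp_force": force on a finger pad.
Only numpy, scipy, OpenCV 4.12 (cv2) and the standard library are available. Lean on these libraries where they do the work, as an engineer would, in place of code of your own. Each camera call takes 0.05 s, during which the arm holds its last target. There are 200 camera calls.

TASK

Of the two valve amplifiers on the bench, open the service hatch of the one whose four valve sockets are empty: press its brass latch key down from above until the hatch lets go, then come away and let the sprung hatch swing up fully on its own, without touching the hatch. Leave the hatch of the amplifier with the glass valves shut.

Things in the scene. Friction and masses are not known exactly. Their poses are not given: they have to be found in the camera images.
- key_bare_top (a point): Centre of the top face of the latch key of the amplifier with EMPTY sockets: a square brass push key, 26 by 26 mm, in a low black housing on the deck beside the hatch. The point is 24 mm above the deck, which is 75 mm above the table. The hatch's free edge is 38 mm from it in -x; the wooden fascia lies in +x. Axes as the amplifier's, z up. Nothing stands higher within 50 mm.
- key_bare (a joint): How far that latch key is pressed down (m): 0 at rest, 0.010 at its stop, where its top is level with the housing (14 mm above the deck). The hatch lets go at about 0.006. Pressing takes 1.5 N at first, 4 N at the stop; a spring brings the key back up.
- hatch_bare (a joint): Hatch of the amplifier with empty sockets (rad): 0 shut, 1.2 fully open. Dark metal plate 95 mm (x) by 80 (y), 4 thick, on the deck, hinged along its edge by the transformers (tops 145 mm above the keyle). Let go, a damped spring swings its free edge up and away from the key in 1 to 2 s, to 90 mm above the deck. A shut upright gripper on the key is not in its way.
- hatch_full (a joint): Hatch of the other, like amplifier, which has four glass valves 100 mm tall in its sockets (rad): 0 shut. To be left shut. Both amplifiers are fixed, 300 mm long in x, 220 mm wide in y, with a wooden fascia and one round knob at the +x end and two transformers at the -x end.

How it is judged (in metres and radians):
On the way, in this order (a step that is already met when the one before it is completed fails the run):
1. the latch key of the amplifier with empty sockets is pressed well in (value of joint key_bare above 0.004 m), for 0.02 s.
2. its hatch has swung open (value of joint hatch_bare above 1 rad), for 0.2 s.
At the end, for the whole second after the job is handed in: the hatch of the amplifier with empty sockets stands open (beyond 1.0 rad) and at rest, its latch key has sprung back (below 2 mm), and the other amplifier's hatch is shut (below 0.1 rad) (value of joint hatch_bare above 1 rad and velocity of joint hatch_bare below 0.1 rad/s and value of joint key_bare below 0.002 m and value of joint hatch_full below 0.1 rad); the robot touches nothing.
It fails at once if the robot pushes on the hatch that is to open (over 1.5 N) (contact force between any of the arm, the fingers and hatch_bare above 1.5 N).
It fails at once if the other amplifier's hatch is opened (value of joint hatch_full above 0.1 rad).
It also fails if it takes over 26 s, if anything falls off the work surface, if the arm or the gripper's body presses on something with over 40 N, if the wrist force passes 120 N, or if a joint passes its speed limit or range.

## Working session

There is one attempt and no reset: what is moved stays moved. The work goes in short steps, Python scripts to look and compute and a tool call to move; the robot and the scene stay as the last step left them, time stands still between calls to the robot, and variables do not carry over. Pictures are saved under pics/ and viewed, at most 10 in all, crops included, and the job is handed in when it is done.

Besides the shell and the picture viewer there is one more tool, called after ">>>" as name(argument=value, ...), one argument or row to a line, values as JSON. arm_command: Moves the arm, as the interface text tells. Shift numbers are shares of 0.25 m and turn numbers shares of 180 degrees, none past 1 either way. Its arguments: {"type":"object","properties":{"rows":{"type":"array","items":{"type":"array"}},"grip":{"type":"number"}},"required":["rows"]}

```bash
mkdir -p pics
cat > h.py <<'E'
from bench import arm
import numpy as np, cv2
def P(cam,depth,u,v,r=2,info=None):
    i=info or arm.camera_info(cam); T=np.array(i["extrinsics"])
    d=depth[int(v)-r:int(v)+r+1,int(u)-r:int(u)+r+1]; d=np.median(d[d>0])
    return (T@[(u-i["cx"])/i["fx"]*d,(v-i["cy"])/i["fy"]*d,d,1])[:3]
E
python3 - <<'E'
from h import *
for c in ["top","scene"]:
    im,d=arm.get_image(c); cv2.imwrite(f"pics/{c}1.png",im); np.save(f"{c}1.npy",d)
    for q in ["key_bare_top","hatch_bare","hatch_full"]:
        for r in arm.spot_in(c,q)[:3]:
            u,v=r["position"]; print(c,q,round(r["score"],2),np.round([u,v]),np.round(P(c,d,u,v),1))
s=arm.read_state(); print(s["clock"],s["position"],s["ee_rot"],s["gripper_width"])
E
```

```text
top key_bare_top 0.38 [394. 208.] [ 452.1 -213.7   79.7]
top hatch_bare 0.8 [395. 211.] [ 444.8 -215.7   80.6]
top hatch_full 0.62 [199. 231.] [406.8 255.1  79.8]
scene key_bare_top 0.74 [203. 254.] [ 532.9 -215.3   99.6]
scene hatch_bare 0.75 [207. 215.] [ 442.9 -213.7   80.9]
scene hatch_full 0.65 [432. 178.] [406.1 250.   80.1]
0.4 [240.34174409 576.81818018 231.13236159] [ 9.80575691e-01 -1.96140969e-01 -2.57985490e-05  1.86858386e-04] 85.53907457145252
```

View pics/top1.png

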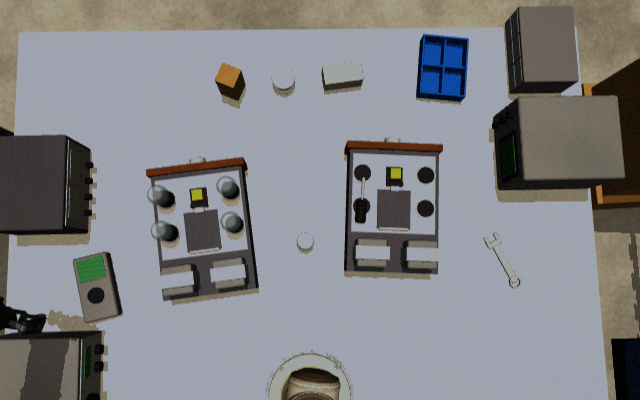

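View pics/scene1.png

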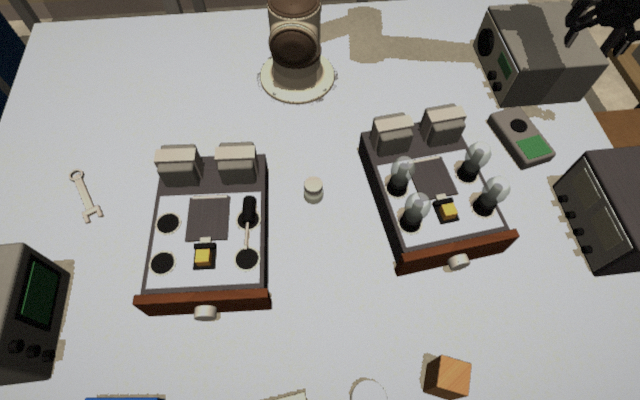

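The empty-socket amplifier is the right one in the top view, with its key at (396,174) there and at (203,256) in the scene view. A screwdriver lies on the deck at top (361,195), clear of the hatch. The network's key hit in the top view (394,208) is really the hatch, so I'll measure the brass key by its colour.

```bash
cat >> h.py <<'E'
from scipy.spatial.transform import Rotation as R
def key(cam,im,d,info,zr=(85,110)):
    T=np.array(info["extrinsics"]); v,u=np.mgrid[:400,:640]
    p=np.stack([(u-info["cx"])/info["fx"]*d,(v-info["cy"])/info["fy"]*d,d],-1)@T[:3,:3].T+T[:3,3]
    h=cv2.cvtColor(im,cv2.COLOR_BGR2HSV)
    m=(h[...,0]>18)&(h[...,0]<38)&(h[...,1]>120)&(h[...,2]>80)&(p[...,1]<0)&(d>0)&(p[...,2]>zr[0])&(p[...,2]<zr[1])&(abs(p[...,0]-533)<60)&(abs(p[...,1]+215)<60)
    q=p[m]; n=m.sum(); zt=np.median(q[:,2]); t=q[q[:,2]>zt-4]
    r=cv2.minAreaRect(t[:,:2].astype(np.float32))
    return n,t.mean(0).round(1),t.min(0).round(1),t.max(0).round(1),r,p
def move(target):
    s=arm.read_state(); Rm=R.from_quat(s["ee_rot"])
    return (Rm.inv().apply(np.array(target)-s["position"])/250).round(4)
E
python3 - <<'E'
from h import *
for c in ["top","scene"]:
    im=cv2.imread(f"pics/{c}1.png"); d=np.load(f"{c}1.npy")
    i=arm.camera_info(c); *k,p=key(c,im,d,i); print(c,k)
    dk=p[(p[...,1]<-120)&(p[...,1]>-320)&(abs(p[...,2]-75)<2.5)]; print(len(dk),dk[:,2].mean(),cv2.minAreaRect(dk[:,:2].astype(np.float32)))
s=arm.read_state(); print(R.from_quat(s["ee_rot"]).as_matrix().round(4))
print(move([480,100,250]),move([533,-215,180]))
E
```

```text
top [np.int64(109), array([ 534.7, -217.8,   99.6]), array([ 521.7, -229. ,   95.7]), array([ 546.7, -205.7,  105.2]), ((534.1808471679688, -217.4510040283203), (22.927614212036133, 24.745800018310547), 87.93570709228516)]
4253 75.27344830050372 ((448.621826171875, -219.94615173339844), (199.65989685058594, 311.1000061035156), 89.8872299194336)
scene [np.int64(182), array([ 534.7, -217.6,   99.5]), array([ 520.6, -229.7,   95.7]), array([ 546.6, -204.6,  103.4]), ((534.2504272460938, -217.33401489257812), (24.49882698059082, 25.78997039794922), 85.89107513427734)]
7558 75.73043466664124 ((456.7703857421875, -220.01495361328125), (325.0390319824219, 199.94297790527344), 0.006503582000732422)
[[ 9.231e-01 -3.847e-01 -1.000e-04]
 [-3.847e-01 -9.231e-01 -4.000e-04]
 [ 0.000e+00  4.000e-04 -1.000e+00]]
[ 1.6185  1.3918 -0.0749] [2.2989 2.4732 0.2055]
```

Both cameras put the key top at about (534.4, -217.4, 99.5), against an expected height of 99, and the deck at 75. I'll shut the gripper, square the tool up and travel over.

>>> arm_command(
  rows=[
    [[0.12,0.12,-0.06],[0,0,-0.042]],
    [[0.25,0.25,-0.1],[0,0,-0.084]],
    [[0.38,0.38,-0.1],[0,0,-0.1257]],
    [[0.5,0.5,-0.1],[0,0,-0.1257]],
    [[0.6,0.6,-0.1],[0,0,-0.1257]],
  ],
  grip=0,
)

```text
clock: 0.9
position: [321.5, 378.6, 256.7]
ee_rot: [1.0, -0.0, 0.0, -0.0]
contact_force: [0.4, 0.4, 0.7]
gripper_width: 12.4
grasp_force: 0.0
```

>>> arm_command(
  rows=[
    [[0.06,0.18,0],[0,0,0]],
    [[0.12,0.36,0],[0,0,0]],
    [[0.18,0.54,0],[0,0,0]],
    [[0.24,0.72,0],[0,0,0]],
    [[0.3,0.9,0],[0,0,0]],
  ],
)

```text
clock: 1.4
position: [396.3, 154.0, 256.8]
ee_rot: [1.0, 0.0, 0.001, -0.0]
contact_force: [1.0, 0.2, 0.3]
gripper_width: -0.0
grasp_force: 0.0
```

>>> arm_command(
  rows=[
    [[0.06,0.18,0],[0,0,0]],
    [[0.12,0.36,0],[0,0,0]],
    [[0.18,0.54,0],[0,0,0]],
    [[0.24,0.72,0],[0,0,0]],
    [[0.3,0.9,0],[0,0,0]],
  ],
)

```text
clock: 1.9
position: [471.5, -71.2, 256.8]
ee_rot: [1.0, 0.0, 0.001, -0.0]
contact_force: [0.2, 1.1, -0.6]
gripper_width: 0.2
grasp_force: 0.0
```

>>> arm_command(
  rows=[
    [[0.07,0.18,0],[0,0,0]],
    [[0.14,0.34,0],[0,0,0]],
    [[0.2,0.48,0],[0,0,0]],
    [[0.25,0.585,0.1],[0,0,0]],
    [[0.25,0.585,0.25],[0,0,0]],
  ],
)

```text
clock: 2.4
position: [536.4, -218.9, 194.8]
ee_rot: [1.0, -0.002, 0.003, 0.001]
contact_force: [0.6, 0.4, -0.9]
gripper_width: -0.1
grasp_force: 0.0
```

Run:
```python
from h import *
arm.get_image("scene")
for c in ["scene","wrist"]:
    i=arm.camera_info(c); im,d=arm.get_image(c); cv2.imwrite(f"pics/{c}2.png",im)
    try: print(c,key(c,im,d,i)[:5])
    except Exception as e: print(c,e)
s=arm.read_state(); print(s["clock"],s["position"],s["contact_force"],s["joints"])
```

```text
scene (np.int64(156), array([ 536.6, -217.5,   99.7]), array([ 525. , -229.9,   96. ]), array([ 546.6, -204.7,  102.9]), ((535.5590209960938, -217.26904296875), (24.64626693725586, 21.620134353637695), 88.06315612792969))
wrist (np.int64(921), array([ 536.4, -218.4,   98. ]), array([ 522. , -231.3,   95.3]), array([ 547.3, -205.6,  100.1]), ((534.7777099609375, -218.52252197265625), (25.306758880615234, 25.102819442749023), 85.92598724365234))
2.55 [ 532.05842719 -215.62566757  191.67826836] [ 1.25711211 -0.22494833  0.75088619] [-1.02995165e-01  3.33043154e-01 -1.74686334e-01 -7.51287979e-05
 -1.06929366e+00  1.67319838e+00]
```

View pics/wrist2.png

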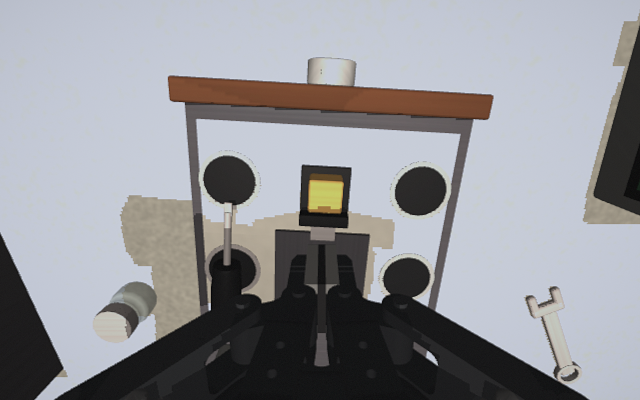

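The wrist view shows the brass key in its black housing at (326,192), with the shut fingers over the hatch side because of the camera's tilt. The wrist measures the key at about (535,-218), z 98. I'll shift 4 mm in x, 2.5 mm in y and descend.

>>> arm_command(
  rows=[
    [[0.016,0.01,0.12],[0,0,0]],
    [[0.016,0.01,0.22],[0,0,0]],
    [[0.016,0.01,0.3],[0,0,0]],
    [[0.016,0.01,0.34],[0,0,0]],
    [[0.016,0.01,0.34],[0,0,0]],
  ],
)

```text
clock: 3.05
position: [538.0, -217.5, 109.4]
ee_rot: [1.0, 0.001, 0.0, 0.0]
contact_force: [0.0, -0.3, -0.6]
gripper_width: 0.2
grasp_force: 0.0
```

Run:
```python
from h import *
im,d=arm.get_image("scene"); cv2.imwrite("pics/scene3.png",cv2.resize(im[150:320,100:320],None,fx=3,fy=3))
s=arm.read_state(); print(s["clock"],s["position"],s["contact_force"])
```

```text
3.1 [ 538.62188009 -217.78468175  110.2934549 ] [ 0.11095685  0.00800112 -0.00567298]
```

View pics/scene3.png

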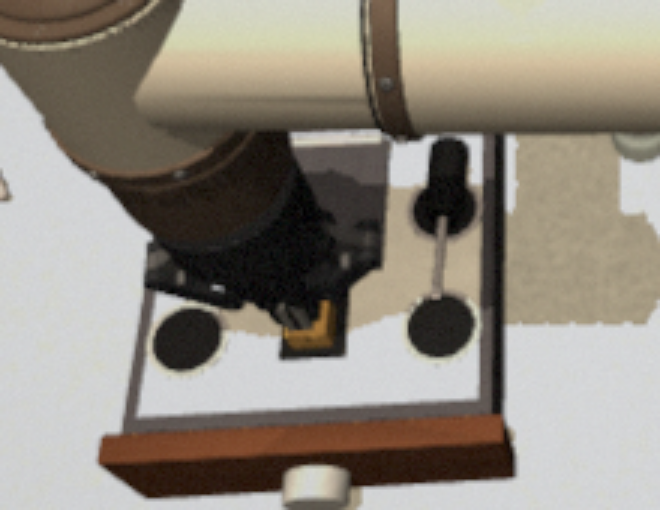

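The fingertips are just above the key, around (300,320) in the crop, and the contact force is zero. Pressing now.

>>> arm_command(
  rows=[
    [[-0.006,0,0.03],[0,0,0]],
    [[-0.006,0,0.044],[0,0,0]],
    [[-0.006,0,0.056],[0,0,0]],
    [[-0.006,0,0.064],[0,0,0]],
    [[-0.006,0,0.064],[0,0,0]],
  ],
)

```text
clock: 3.6
position: [536.5, -217.9, 93.1]
ee_rot: [1.0, 0.0, 0.0, 0.0]
contact_force: [0.5, 1.1, 2.3]
gripper_width: -0.1
grasp_force: 1.3
```

>>> arm_command(
  rows=[
    [[0,0,0.006],[0,0,0]],
    [[0,0,0.01],[0,0,0]],
    [[0,0,0.012],[0,0,0]],
    [[0,0,0.012],[0,0,0]],
    [[0,0,0.012],[0,0,0]],
  ],
)

```text
clock: 4.1
position: [536.5, -217.9, 90.0]
ee_rot: [1.0, 0.0, 0.0, 0.0]
contact_force: [-0.1, 2.2, 3.8]
gripper_width: 0.3
grasp_force: 1.7
```

Run:
```python
from h import *
i=arm.camera_info("wrist"); im,d=arm.get_image("wrist"); cv2.imwrite("pics/wrist4.png",im)
im,d=arm.get_image("scene"); cv2.imwrite("pics/scene4.png",cv2.resize(im[150:320,100:320],None,fx=3,fy=3))
s=arm.read_state(); print(s["clock"],s["position"],s["contact_force"])
```

```text
4.2 [ 536.54460341 -217.94866643   89.99994729] [0.2767771  2.92533396 3.73110069]
```

View pics/scene4.png

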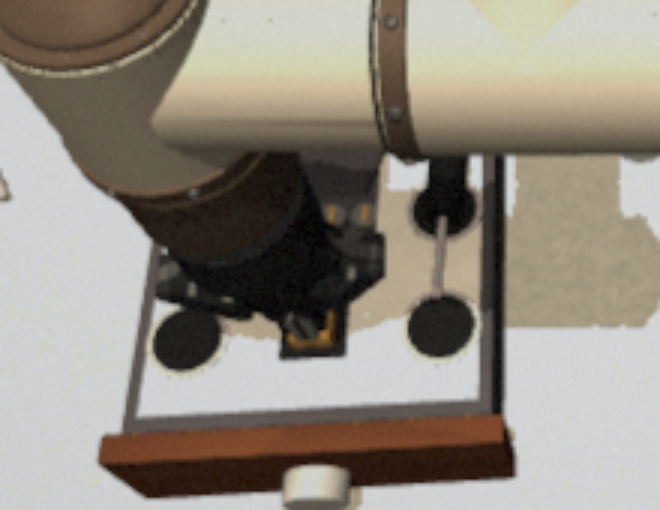

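The key appears sunk level with the housing, and something orange now shows under the hatch at (350,213). I'll check the wrist picture.

View pics/wrist4.png

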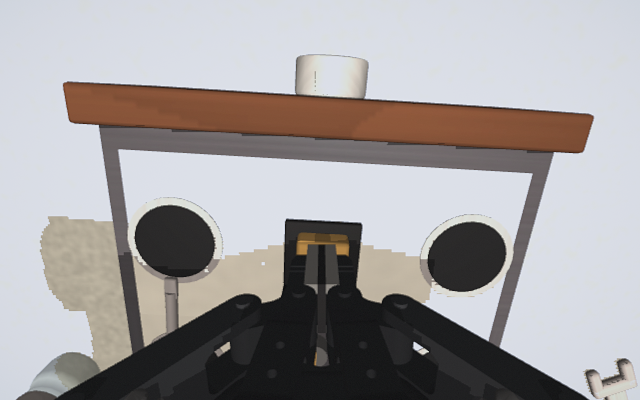

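The fingers are on the sunken key at (322,243), and the hatch has left its shut position, with copper showing at (318,355). Coming straight up.

>>> arm_command(
  rows=[
    [[0,0,-0.03],[0,0,0]],
    [[0.01,0,-0.1],[0,0,0]],
    [[0.06,0,-0.22],[0,0,0]],
    [[0.12,0,-0.38],[0,0,0]],
    [[0.2,0,-0.55],[0,0,0]],
  ],
)

```text
clock: 4.7
position: [584.7, -218.2, 227.9]
ee_rot: [1.0, -0.0, -0.002, -0.0]
contact_force: [0.7, -0.1, -0.2]
gripper_width: -0.0
grasp_force: 0.0
```

>>> arm_command(
  rows=[
    [[0.02,-0.16,-0.08],[0,0,0]],
    [[0.04,-0.32,-0.16],[0,0,0]],
    [[0.06,-0.48,-0.2],[0,0,0]],
    [[0.06,-0.64,-0.2],[0,0,0]],
    [[0.06,-0.8,-0.2],[0,0,0]],
  ],
)

```text
clock: 5.2
position: [600.4, -16.9, 277.3]
ee_rot: [1.0, -0.0, -0.001, 0.0]
contact_force: [0.6, -0.3, 0.0]
gripper_width: -0.3
grasp_force: 0.0
```

>>> arm_command(
  rows=[
    [[0,0,0],[0,0,0]],
    [[0,0,0],[0,0,0]],
    [[0,0,0],[0,0,0]],
    [[0,0,0],[0,0,0]],
    [[0,0,0],[0,0,0]],
  ],
)

```text
clock: 5.7
position: [601.0, -19.1, 277.2]
ee_rot: [1.0, -0.001, -0.0, 0.0]
contact_force: [-0.3, -0.5, 0.6]
gripper_width: -0.1
grasp_force: 0.0
```

>>> arm_command(
  rows=[
    [[0,0,0],[0,0,0]],
    [[0,0,0],[0,0,0]],
    [[0,0,0],[0,0,0]],
    [[0,0,0],[0,0,0]],
    [[0,0,0],[0,0,0]],
  ],
)

```text
clock: 6.2
position: [601.1, -18.0, 277.3]
ee_rot: [1.0, 0.0, -0.0, -0.0]
contact_force: [0.7, -0.4, -0.2]
gripper_width: -0.2
grasp_force: 0.0
```

Run:
```python
from h import *
im,d=arm.get_image("scene"); cv2.imwrite("pics/scene5.png",im)
i=arm.camera_info("scene"); *k,p=key("scene",im,d,i); print(k)
q=p[(p[...,0]>380)&(p[...,0]<500)&(abs(p[...,1]+217)<38)&(p[...,2]<190)]
print(np.percentile(q[:,2],[5,50,95,99]), q[q[:,2]>158].mean(0))
s=arm.read_state(); print(s["clock"],s["position"],s["contact_force"])
```

```text
[np.int64(183), array([ 534.6, -217.6,   99.5]), array([ 520.7, -230.2,   95.9]), array([ 546.2, -204.4,  102.4]), ((534.1534423828125, -217.7274169921875), (25.1384334564209, 25.104066848754883), 84.49982452392578)]
[ 44.49069107  64.48772487 161.5225231  168.06096699] [ 434.42669689 -215.03787942  165.54556572]
6.25 [601.17484451 -17.9198053  277.31224342] [-0.46825824 -0.5184684   0.31740903]
```

View pics/scene5.png

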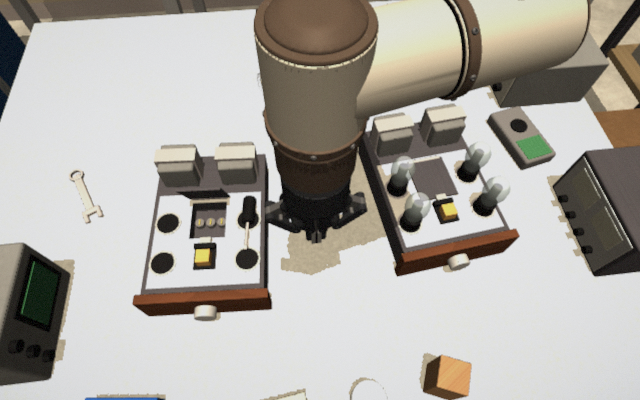

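The hatch of the empty-socket amplifier stands open at (210,200), with its free edge at z 165.5, which is 90 mm above the deck. The key at (203,256) is back up at 99.5, and the other hatch at (435,178) is still shut. I'll wait half a second more and hand in.

>>> arm_command(
  rows=[
    [[0,0,0],[0,0,0]],
    [[0,0,0],[0,0,0]],
    [[0,0,0],[0,0,0]],
    [[0,0,0],[0,0,0]],
    [[0,0,0],[0,0,0]],
  ],
)

```text
clock: 6.75
position: [601.2, -17.9, 277.3]
ee_rot: [1.0, 0.0, -0.0, -0.0]
contact_force: [0.5, 0.3, 0.2]
gripper_width: -0.1
grasp_force: 0.0
```

```bash
python3 -c "
from bench import arm
print(arm.job_done())"
```

```text
the job is handed in; nothing more can be done
None
```

The empty-socket amplifier's hatch is fully open (free edge 90 mm above the deck), its key has sprung back, the other hatch is still shut, and the job was handed in at about 6.8 s; no verdict came back.

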